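# Snap the cover home on the green ink tub

### The arm

A 7-joint arm with a two-finger parallel gripper is mounted at the origin on the work surface. World frame = base frame: x ahead of the robot, y to its left, z up, the work surface at z = 0. Lengths are in m, angles in rad, forces in N, time in s.
With the tool pointing down it reaches from about 0.4 to 0.925 m from the base axis. Payload 4.1 kg.
Tool frame: the origin (TCP) lies midway between the tips of the shut fingers; the grasp point (between the pads) lies 19 mm behind it; z points along the fingers, y is the line along which they close (so a half turn about z gives the same grasp; the last joint's range is limited). The gripper opens to 85 mm and grips with 20 to 120 N. Pads are 22 mm wide; open, the fingers measure 114 mm over their backs; the gripper's body (76 mm by 85 mm) begins 54 mm behind the grasp point. The pads swing forward as they close: fully open they stand 13 mm farther back than shut.
Start: joints at [1.007, 0.398, 0.045, 1.537, -0.019, 1.207, -0.051], TCP at [0.291, -0.581, 0.231] pointing down, gripper open.
Joint ranges: [-2.82, 2.82], [-0.49, 2.23], [-1.37, 1.46], [0, 2.46], [-1.36, 4.5], [0.23, 2], [-2.94, 2.94]. Speed limits (rad/s): [2.57, 2.57, 3.14, 3.14, 3.14, 3.14, 3.14].

### API

Orientations are given as a unit quaternion [w, x, y, z].
In Python, from workcell import ctrl gives the robot as it stands.
- The arm moves only by the tool drive_tool, never from a script. Its argument "rows" is a list of rows, each a list of 7 numbers: the shift along the world's x, y, z in m, then the turn, a rotation vector about the world's x, y, z in rad, then the opening, from 0 (shut) to 1 (fully open). A call has 1 to 10 rows; each row shifts and turns the commanded pose from where the row before left it; what a row does not reach is not made up. A row lasts 1/10 s, in which the tool goes at most 50 mm and 8.59 degrees, less where a joint would pass 70% of its speed; a pose out of reach is approached as far as the arm can. A call with a gripper value outside its range is refused whole. The fingers move at their own pace and stop on an object; "squeeze" is the grip in N (left out, the last holds). Time passes only in rows, so rows that do not move let the fingers close. It gives the time, the measured TCP pose, the force, the opening and the grip force at its end, in the units of the state.
- ctrl.get_state(): the state, without advancing time (a new reading comes with each control period).
- ctrl.get_image(name): name is "scene" or "top" or "wrist"; returns a dict with "img" (400x640x3 uint8, red, green, blue), "camera_matrix" (3x3 intrinsics, pixels), "R" (3x3) and "t" (3): a world point X has camera coordinates R X + t. Camera axes: x right, y down, z forward; pixel columns grow to the right and rows downward; lengths in m; the calibration is good to about 2 mm. A picture is of the moment at which its call begins. There is no depth.
- ctrl.job_done(): hands the job in; it is judged then, once.
Trained networks look in a picture, given as the dict that the camera call returned (one of the last four; its "shot" number tells which), for a name from the list of things; names that differ only in an ending like _2 or _b are one class to them, and where a whole thing is asked for, a point or a joint stands for the part that bears it (a point fixed in the world has none). Each returns a list of dicts, best first, with "p" (0 to 1); they miss things now and then, are a little off and sometimes report something else, mostly with a low value. They report only what shows in the picture. A call takes as long as a camera call. They do not tell look-alikes from the thing itself.
- ctrl.recognise(picture, target): "centre" ([x, y, z] in m, in the coordinates of the camera as it stood for that picture, good to about 4 mm: the middle of the surface that is visible of it).
- ctrl.trace(picture, target): "mask" (400x640 bool, what is visible of it).
- ctrl.spot_point(picture, target): "centre" ([x, y, z] in m, in the coordinates of the camera as it stood for that picture, good to about 4 mm: a listed point, or the origin of a listed thing).
The state is a dict: "clock": time; "qpos": joint angles; "joint_vel": joint speeds; "joint_torque": joint torques, N m; "tool_pos": TCP position; "eef_rot": TCP orientation; "force": force on the tool from outside, world axes, zero at the start; "ft_torque": the same for the moment, N m; "opening": finger opening in m; "grip_force": force on a finger pad.
Only numpy, scipy, OpenCV 4.12 (cv2) and the standard library are available. Lean on these libraries where they do the work, as an engineer would, in place of code of your own. Each camera call takes 0.05 s, during which the arm holds its last target. There are 200 camera calls.

### The job

The cover of the green ink tub is only lying loosely on its clips. Press it down until it has clicked home along all four edges, so that it sits flush and level on its tub, then let go. Do not press or shift the red and the black tub beside it.

Things in the scene. Friction and masses are not known exactly. Their poses are not given: they have to be found in the camera images.
- cover: Flat green snap-fit cover, 122 (its x) x 92 (its y) mm, 25 mm deep, 60 g, loose. Origin: centre of its flat top, z up. It starts level on the tub's clips, top 9.5 mm too high. Pressed at the middle it clicks at about 10 to 15 N; near one edge only that side clicks, the other side is then pressed too. Home, it stops hard on the tub's rim, top 64 mm above the tub's underside, and stays.
- green_tub: White rectangular ink tub with a green stripe, 112 x 82 mm and 60 mm high (long side along its x), with a clip in the middle of each of its four sides; it stands fixed on the bench. Its origin is the centre of its underside, z up.
- red_tub: Full tub of the same size with a red stripe and a red cover that is already snapped shut: 122 x 92 mm, 64 mm high over the cover, 0.6 kg, loose. Its origin is the centre of its underside. Not to be disturbed.
- black_tub: Full tub of the same size with a black stripe and a black cover that is already snapped shut: 122 x 92 mm, 64 mm high over the cover, 0.6 kg, loose. Its origin is the centre of its underside. Not to be disturbed.
Not all that is in view belongs to the job. Of the things shaped like the cover, the green one is meant.

How it is judged:
By the outcome, as a careful person would: the job done as asked, in the order asked, and still so for the second after the job is handed in, with the robot touching nothing.
It also fails if it takes over 32 s, if anything falls off the work surface, if the arm or the gripper's body presses on something with over 40 N, if the wrist force passes 120 N, or if a joint passes its speed limit or range.

## Working session

There is one attempt and no reset: what is moved stays moved. The work goes in short steps, Python scripts to look and compute and a tool call to move; the robot and the scene stay as the last step left them, time stands still between calls to the robot, and variables do not carry over. Pictures are saved under pics/ and viewed, at most 10 in all, crops included, and the job is handed in when it is done.

Besides the shell and the picture viewer there is one more tool, called after "Request:" as a command line: name --pt "numbers of a row" for each row, then --argument value for the rest. drive_tool: Moves the arm, as the interface text tells. Its arguments: {"type":"object","properties":{"rows":{"type":"array"},"squeeze":{"type":"number"}},"required":["rows"]}

```bash
mkdir -p pics
cat > h.py <<'E'
import numpy as np, cv2
from workcell import ctrl
def w(p,c): return np.array(p["R"]).T@(np.array(c)-np.array(p["t"]))
def save(p,n): cv2.imwrite(f"pics/{n}.png",cv2.cvtColor(p["img"],cv2.COLOR_RGB2BGR))
E
python3 - <<'E'
from h import *
for n in("top","scene"):
    p=ctrl.get_image(n);save(p,n+"1")
    for t in("cover","green_tub","red_tub","black_tub"):
        for f in (ctrl.spot_point,ctrl.recognise):
            print(n,t,f.__name__,[(w(p,d["centre"]).round(3).tolist(),round(d["p"],2)) for d in f(p,t)[:3]])
s=ctrl.get_state();print(s["clock"],s["tool_pos"],s["eef_rot"],s["force"])
E
```

```text
top cover call [([0.681, -0.327, 0.025], 0.82), ([0.344, 0.041, 0.021], 0.81), ([0.497, -0.31, 0.07], 0.73)]
top cover call [([0.302, -0.272, 0.02], 0.91), ([0.342, 0.038, 0.02], 0.86), ([0.702, -0.107, 0.023], 0.78)]
top green_tub call [([0.498, -0.312, -0.002], 0.49)]
top green_tub call []
top red_tub call [([0.555, 0.086, -0.0], 0.61)]
top red_tub call [([0.551, 0.083, 0.066], 0.81)]
top black_tub call [([0.511, -0.11, 0.002], 0.64)]
top black_tub call [([0.512, -0.109, 0.064], 0.68)]
scene cover call [([0.704, -0.11, 0.026], 0.91), ([0.497, -0.312, 0.074], 0.85), ([0.681, -0.326, 0.028], 0.65)]
scene cover call [([0.514, -0.306, 0.073], 0.87), ([0.315, -0.273, 0.027], 0.81), ([0.716, -0.11, 0.027], 0.65)]
scene green_tub call [([0.499, -0.316, 0.002], 0.92)]
scene green_tub call [([0.547, -0.306, 0.023], 0.58)]
scene red_tub call [([0.548, 0.087, 0.002], 0.56)]
scene red_tub call [([0.579, 0.08, 0.066], 0.93)]
scene black_tub call [([0.515, -0.112, 0.0], 0.76)]
scene black_tub call [([0.543, -0.111, 0.064], 0.72)]
0.9 [ 0.29140515 -0.58105461  0.23136932] [7.89079504e-05 9.73107479e-01 2.30351533e-01 6.43394437e-06] [-0.51081071  0.64230396  0.81791582]
```

View pics/top1.png

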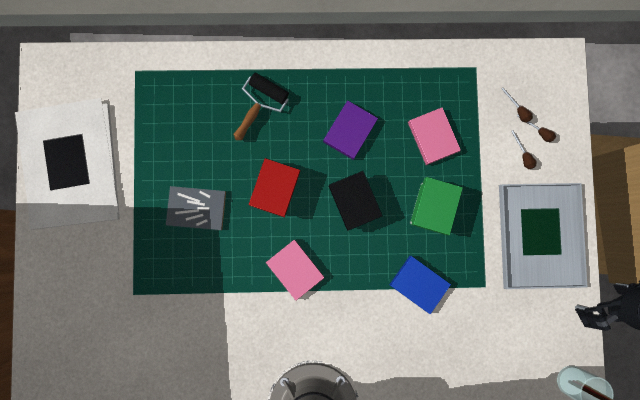

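View pics/scene1.png

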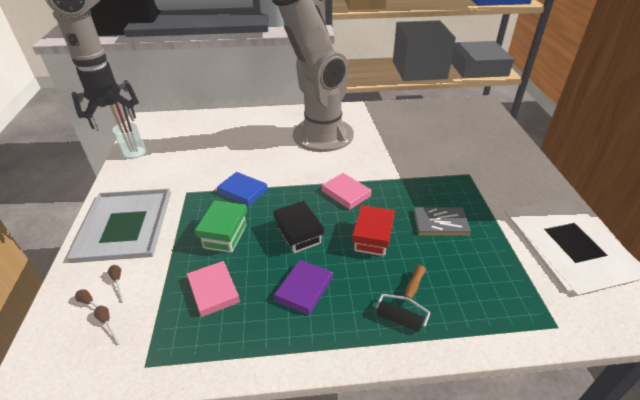

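The top view shows the green cover at about (437, 206) and the black tub next to it at (355, 201). The scene view shows the green cover raised on its tub at (222, 222). Both agree on about (0.498, -0.312, 0.073), so I'll move above it with the fingers shut.

Request:
drive_tool --pt "0.02 0.027 0 0 0 0 0" --pt "0.02 0.027 0 0 0 0 0" --pt "0.02 0.027 0 0 0 0 0" --pt "0.02 0.027 0 0 0 0 0" --pt "0.02 0.027 0 0 0 0 0" --pt "0.02 0.027 0 0 0 0 0" --pt "0.02 0.027 0 0 0 0 0" --pt "0.02 0.027 0 0 0 0 0" --pt "0.02 0.027 0 0 0 0 0" --pt "0.027 0.027 0 0 0 0 0" --squeeze 30

```text
clock: 1.9
tool_pos: [0.4983, -0.3105, 0.2316]
eef_rot: [0.0, 0.973, 0.23, -0.0]
force: [0.9, -0.4, 0.6]
opening: -0.0004
grip_force: 0.0
```

Request:
drive_tool --pt "0 0 0 0 0 0 0" --pt "0 0 0 0 0 0 0" --pt "0 0 0 0 0 0 0"

```text
clock: 2.2
tool_pos: [0.4975, -0.3122, 0.2313]
eef_rot: [0.0, 0.973, 0.23, -0.0]
force: [-0.5, -0.0, -0.3]
opening: -0.0002
grip_force: 0.0
```

```bash
cat > m.py <<'E'
from h import *
import sys
def green(n,z):
    p=ctrl.get_image(n);save(p,n+sys.argv[1])
    hsv=cv2.cvtColor(p["img"],cv2.COLOR_RGB2HSV)
    m=cv2.inRange(hsv,(50,100,100),(75,255,255))
    k,l,s,c=cv2.connectedComponentsWithStats(m);i=1+np.argmax(s[1:,4])
    q=cv2.minAreaRect(np.argwhere(l==i)[:,::-1].astype(np.float32))
    K,R,t=[np.array(p[a]) for a in("camera_matrix","R","t")]
    pts=np.vstack([q[0],cv2.boxPoints(q)])
    o=-R.T@t;d=(R.T@np.linalg.inv(K)@np.c_[pts,np.ones(5)].T).T
    X=o+d*((z-o[2])/d[:,2])[:,None]
    print(n,s[i],np.round(q[0]),X.round(4).tolist(),"sides",np.linalg.norm(np.diff(X[1:],axis=0),axis=1).round(3))
    for e in("cover","green_tub"): print(e,[(w(p,d["centre"]).round(4).tolist(),round(d["p"],2)) for d in ctrl.spot_point(p,e)[:3]])
z=float(sys.argv[2])
for n in sys.argv[3:]: green(n,z)
s=ctrl.get_state();print(s["clock"],s["tool_pos"],s["force"],s["opening"])
E
python3 m.py 2 .0735 top wrist
```

```text
top [ 411  177   52   58 1842] [436. 205.] [[0.4972, -0.3079, 0.0735], [0.4534, -0.2414, 0.0735], [0.5704, -0.2785, 0.0735], [0.5414, -0.375, 0.0735], [0.4246, -0.3371, 0.0735]] sides [0.123 0.101 0.123]
cover [([0.681, -0.3237, 0.0225], 0.74), ([0.5006, -0.3118, 0.0693], 0.69), ([0.7026, -0.1079, 0.0228], 0.66)]
green_tub [([0.4959, -0.3146, -0.0027], 0.62)]
wrist [  242    93   170   162 14202] [325. 180.] [[0.4998, -0.3114, 0.0735], [0.4559, -0.2465, 0.0735], [0.5697, -0.287, 0.0735], [0.5429, -0.375, 0.0735], [0.4188, -0.3396, 0.0735]] sides [0.121 0.092 0.129]
cover [([0.3055, -0.2775, 0.0227], 0.91), ([0.4992, -0.3138, 0.0762], 0.76)]
green_tub []
2.5 [ 0.49789796 -0.31177102  0.23137776] [-0.03647009  0.24763681 -0.40763016] 3.905843475776943e-05
```

View pics/wrist2.png

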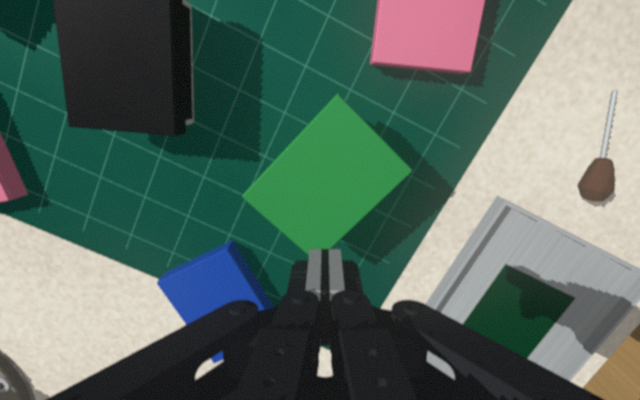

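The wrist view shows the green cover centred at about (325, 175) with clear space around it. Its centre is about (0.499, -0.312), so I'll descend there.

Request:
drive_tool --pt "0.001 0 -0.035 0 0 0 0" --pt "0 0 -0.035 0 0 0 0" --pt "0 0 -0.035 0 0 0 0" --pt "0 0 -0.025 0 0 0 0" --pt "0 0 -0.015 0 0 0 0" --pt "0 0 -0.005 0 0 0 0" --pt "0 0 0 0 0 0 0"

```text
clock: 3.2
tool_pos: [0.4995, -0.3113, 0.0814]
eef_rot: [0.0, 0.973, 0.23, 0.0]
force: [0.8, -0.0, 0.7]
opening: 0.0002
grip_force: 0.0
```

Request:
drive_tool --pt "0 0 -0.002 0 0 0 0" --pt "0 0 -0.002 0 0 0 0" --pt "0 0 -0.002 0 0 0 0" --pt "0 0 -0.001 0 0 0 0" --pt "0 0 0 0 0 0 0"

```text
clock: 3.7
tool_pos: [0.4994, -0.3111, 0.0744]
eef_rot: [0.0, 0.973, 0.23, 0.0]
force: [0.8, -0.3, 0.5]
opening: -0.0001
grip_force: 0.0
```

Request:
drive_tool --pt "0 0 -0.001 0 0 0 0" --pt "0 0 -0.001 0 0 0 0" --pt "0 0 -0.001 0 0 0 0" --pt "0 0 0 0 0 0 0"

```text
clock: 4.1
tool_pos: [0.5, -0.3114, 0.0721]
eef_rot: [0.001, 0.973, 0.23, 0.001]
force: [1.4, -0.2, 5.9]
opening: -0.0
grip_force: 2.8
```

Request:
drive_tool --pt "0 0 -0.001 0 0 0 0" --pt "0 0 -0.001 0 0 0 0" --pt "0 0 -0.001 0 0 0 0" --pt "0 0 0 0 0 0 0"

```text
clock: 4.5
tool_pos: [0.4992, -0.311, 0.0685]
eef_rot: [-0.0, 0.973, 0.23, -0.0]
force: [-1.5, -0.7, 4.8]
opening: 0.0004
grip_force: 2.6
```

Request:
drive_tool --pt "0 0 -0.001 0 0 0 0" --pt "0 0 -0.001 0 0 0 0" --pt "0 0 -0.001 0 0 0 0" --pt "0 0 0 0 0 0 0"

```text
clock: 4.9
tool_pos: [0.499, -0.3108, 0.0647]
eef_rot: [-0.0, 0.973, 0.23, -0.0]
force: [0.4, -0.1, 0.3]
opening: 0.0003
grip_force: 0.0
```

Request:
drive_tool --pt "0 0 -0.001 0 0 0 0" --pt "0 0 -0.0005 0 0 0 0" --pt "0 0 0 0 0 0 0"

```text
clock: 5.2
tool_pos: [0.4993, -0.3109, 0.0641]
eef_rot: [-0.0, 0.973, 0.23, -0.0]
force: [-1.6, 1.4, 4.2]
opening: 0.0
grip_force: 2.1
```

Request:
drive_tool --pt "0 0 -0.001 0 0 0 0" --pt "0 0 -0.001 0 0 0 0" --pt "0 0 0 0 0 0 0"

```text
clock: 5.5
tool_pos: [0.4994, -0.311, 0.0641]
eef_rot: [-0.0, 0.973, 0.23, -0.0]
force: [-5.8, 3.4, 15.9]
opening: 0.0003
grip_force: 8.1
```

Request:
drive_tool --pt "0 0 -0.001 0 0 0 0" --pt "0 0 -0.001 0 0 0 0" --pt "0 0 0 0 0 0 0"

```text
clock: 5.8
tool_pos: [0.4994, -0.311, 0.064]
eef_rot: [-0.0, 0.973, 0.23, -0.0]
force: [-8.8, 5.0, 27.9]
opening: -0.0
grip_force: 14.0
```

Request:
drive_tool --pt "0 0 0.004 0 0 0 0" --pt "0 0 0.01 0 0 0 0" --pt "0 0 0.03 0 0 0 0" --pt "0 0 0.04 0 0 0 0" --pt "0 0 0.04 0 0 0 0" --pt "0 0 0.04 0 0 0 0" --pt "-0.02 -0.02 0.03 0 0 0 0" --pt "-0.03 -0.03 0 0 0 0 0" --pt "0 0 0 0 0 0 0"

```text
clock: 6.7
tool_pos: [0.4444, -0.3674, 0.2552]
eef_rot: [0.002, 0.974, 0.225, -0.001]
force: [0.0, -0.6, -0.3]
opening: -0.0
grip_force: 0.0
```

```bash
python3 m.py 3 .064 scene wrist; python3 -c "
import cv2,numpy as np
a=cv2.imread('pics/scene1.png')[190:265,180:265];b=cv2.imread('pics/scene3.png')[190:265,180:265]
c=cv2.imread('pics/wrist3.png');s=lambda i:cv2.resize(i,(400,353),interpolation=3)
cv2.imwrite('pics/cmp.png',np.hstack([s(a),s(b)]))"
```

```text
scene [ 196  202   52   45 1551] [222. 222.] [[0.5095, -0.311, 0.064], [0.5598, -0.3739, 0.064], [0.3989, -0.3709, 0.064], [0.455, -0.2429, 0.064], [0.6066, -0.2583, 0.064]] sides [0.161 0.14  0.152]
cover [([0.6793, -0.328, 0.0277], 0.8), ([0.4938, -0.3094, 0.0651], 0.75), ([0.7053, -0.106, 0.024], 0.71)]
green_tub [([0.4977, -0.316, -0.0014], 0.63)]
wrist [  221    16   163   171 13930] [301. 102.] [[0.5007, -0.3107, 0.064], [0.4559, -0.2445, 0.064], [0.5685, -0.2881, 0.064], [0.5446, -0.3757, 0.064], [0.423, -0.3367, 0.064]] sides [0.121 0.091 0.128]
cover [([0.3081, -0.2774, 0.0236], 0.76), ([0.4971, -0.3105, 0.0696], 0.56)]
green_tub []
7.0 [ 0.45034551 -0.3596593   0.25326746] [0.39773452 0.03654061 0.35383011] -5.555608547357471e-05
```

View pics/cmp.png

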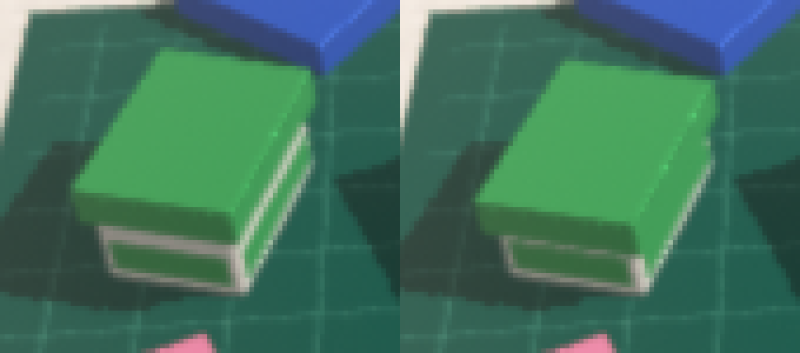

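View pics/wrist3.png

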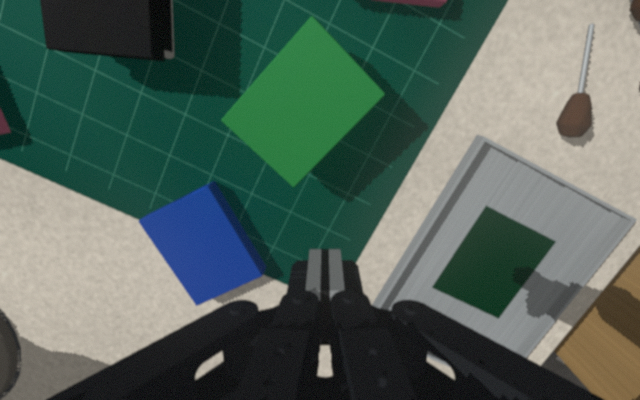

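The before/after crops show the cover clearly lower. The front edge seems to have dropped a bit more than the back (about 3.4 px against 2.3 px), which may only be perspective. I'll test each edge by touch, starting at the back.

Request:
drive_tool --pt "0.003 0.03 -0.02 0 0 0 0" --pt "0.004 0.035 -0.03 0 0 0 0" --pt "0 0 -0.04 0 0 0 0" --pt "0 0 -0.04 0 0 0 0" --pt "0 0 -0.03 0 0 0 0" --pt "0 0 -0.015 0 0 0 0" --pt "0 0 0 0 0 0 0"

```text
clock: 7.7
tool_pos: [0.4551, -0.2938, 0.0761]
eef_rot: [-0.002, 0.973, 0.231, -0.002]
force: [-0.4, 0.1, 0.1]
opening: -0.0
grip_force: 0.0
```

Request:
drive_tool --pt "0 0 -0.002 0 0 0 0" --pt "0 0 -0.002 0 0 0 0" --pt "0 0 -0.002 0 0 0 0" --pt "0 0 -0.001 0 0 0 0" --pt "0 0 0 0 0 0 0"

```text
clock: 8.2
tool_pos: [0.4566, -0.2962, 0.0722]
eef_rot: [0.0, 0.973, 0.23, 0.0]
force: [-0.1, 0.4, -1.8]
opening: 0.0002
grip_force: 0.0
```

Request:
drive_tool --pt "0 0 -0.002 0 0 0 0" --pt "0 0 -0.002 0 0 0 0" --pt "0 0 -0.002 0 0 0 0" --pt "0 0 -0.001 0 0 0 0" --pt "0 0 0 0 0 0 0"

```text
clock: 8.7
tool_pos: [0.4562, -0.296, 0.0646]
eef_rot: [-0.0, 0.973, 0.23, -0.0]
force: [-0.0, -0.9, 0.3]
opening: -0.0003
grip_force: 0.0
```

Request:
drive_tool --pt "0 0 -0.001 0 0 0 0" --pt "0 0 -0.001 0 0 0 0" --pt "0 0 -0.001 0 0 0 0" --pt "0 0 0 0 0 0 0"

```text
clock: 9.1
tool_pos: [0.4566, -0.2961, 0.064]
eef_rot: [0.0, 0.973, 0.23, -0.0]
force: [-4.8, 3.4, 15.3]
opening: 0.0
grip_force: 7.8
```

Request:
drive_tool --pt "0 0 0.012 0 0 0 0" --pt "0.03 -0.01 0.005 0 0 0 0" --pt "0.03 -0.01 0 0 0 0 0" --pt "0.025 -0.01 0 0 0 0 0" --pt "0 0 -0.008 0 0 0 0" --pt "0 0 -0.003 0 0 0 0" --pt "0 0 -0.002 0 0 0 0" --pt "0 0 -0.002 0 0 0 0" --pt "0 0 -0.001 0 0 0 0" --pt "0 0 0 0 0 0 0"

```text
clock: 10.1
tool_pos: [0.5401, -0.3258, 0.0641]
eef_rot: [-0.0, 0.973, 0.23, -0.001]
force: [-3.9, 1.2, 6.7]
opening: -0.0001
grip_force: 3.6
```

Request:
drive_tool --pt "0 0 0.012 0 0 0 0" --pt "-0.016 0.022 0.005 0 0 0 0" --pt "-0.016 0.023 0 0 0 0 0" --pt "0 0 -0.008 0 0 0 0" --pt "0 0 -0.004 0 0 0 0" --pt "0 0 -0.002 0 0 0 0" --pt "0 0 -0.002 0 0 0 0" --pt "0 0 -0.001 0 0 0 0" --pt "0 0 0 0 0 0 0"

```text
clock: 11.0
tool_pos: [0.5098, -0.2821, 0.0641]
eef_rot: [0.0, 0.973, 0.23, -0.0]
force: [-3.5, 1.1, 8.8]
opening: -0.0002
grip_force: 4.2
```

Request:
drive_tool --pt "0 0 0.012 0 0 0 0" --pt "-0.01 -0.03 0.005 0 0 0 0" --pt "-0.011 -0.03 0 0 0 0 0" --pt "0 0 -0.008 0 0 0 0" --pt "0 0 -0.004 0 0 0 0" --pt "0 0 -0.002 0 0 0 0" --pt "0 0 -0.002 0 0 0 0" --pt "0 0 -0.001 0 0 0 0" --pt "0 0 0 0 0 0 0"

```text
clock: 11.9
tool_pos: [0.4891, -0.3397, 0.0641]
eef_rot: [-0.0, 0.973, 0.231, 0.0]
force: [-2.5, 2.5, 7.2]
opening: -0.0002
grip_force: 3.9
```

All four edges and the middle stop hard at 64 mm. I'll retreat and hand in after a last look.

Request:
drive_tool --pt "0 0 0.01 0 0 0 0" --pt "0 0 0.03 0 0 0 0" --pt "0 0 0.04 0 0 0 0" --pt "0 0 0.04 0 0 0 0" --pt "0 0 0.04 0 0 0 0" --pt "-0.02 -0.03 0.02 0 0 0 0" --pt "-0.02 -0.03 0 0 0 0 0" --pt "-0.02 -0.03 0 0 0 0 0" --pt "0 0 0 0 0 0 0" --pt "0 0 0 0 0 0 0"

```text
clock: 12.9
tool_pos: [0.4283, -0.4312, 0.2432]
eef_rot: [0.0, 0.973, 0.23, 0.0]
force: [0.3, 0.1, 0.2]
opening: -0.0
grip_force: 0.0
```

```bash
python3 m.py 4 .064 scene; python3 -c "
import cv2,numpy as np
f=lambda n:cv2.resize(cv2.imread(f'pics/scene{n}.png')[190:265,180:265],(400,353),interpolation=3)
cv2.imwrite('pics/cmp2.png',np.hstack([f(3),f(4)]))"
```

```text
scene [ 196  202   52   45 1551] [222. 222.] [[0.5095, -0.311, 0.064], [0.5598, -0.3739, 0.064], [0.3989, -0.3709, 0.064], [0.455, -0.2429, 0.064], [0.6066, -0.2583, 0.064]] sides [0.161 0.14  0.152]
cover [([0.6799, -0.3267, 0.0259], 0.91), ([0.3439, 0.0367, 0.0292], 0.91), ([0.7045, -0.1079, 0.0269], 0.73)]
green_tub [([0.4975, -0.314, -0.0001], 0.63)]
13.05 [ 0.42995902 -0.42923885  0.24291563] [-0.21724017  1.4449265   0.34936688] -0.00018419014546828898
```

View pics/cmp2.png

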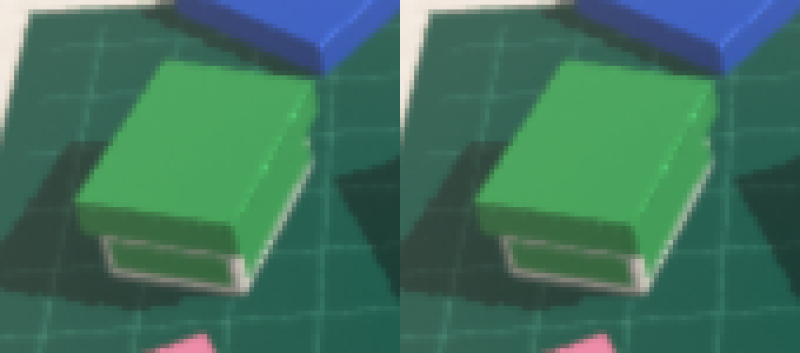

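The two crops are identical, so the cover was already fully home after the middle press and sits level.

```bash
python3 -c "
from workcell import ctrl
print(ctrl.job_done())"
```

```text
the job is handed in; nothing more can be done
None
```

The green cover is clicked home and level: the middle and all four edges stop hard at 64 mm. The arm is clear, it never went near the red or black tub, and I handed the job in at about 13 s.

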